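Seat the keyed spindle in the mixer drive and hold it down

ROBOT

A 6-joint arm with a two-finger parallel gripper is mounted at the origin on the work surface; the furniture and walls round the work are solid. World frame = base frame: x ahead of the robot, y to its left, z up, the work surface at z = 0. Lengths are in m, angles in degrees, forces in N, time in s.
With the tool pointing down it reaches from about 0.25 to 0.725 m from the base axis. Payload 9.7 kg.
Tool frame: the origin (TCP) lies between the finger pads; the fingertips stand 19 mm ahead of it and the grasp point (between the pads) is the TCP; z points along the fingers, y is the line along which they close (so a half turn about z gives the same grasp; the last joint's range is limited). The gripper opens to 85 mm and grips with 20 to 120 N. Pads are 22 mm wide; open, the fingers measure 114 mm over their backs; the gripper's body (76 mm by 85 mm) begins 54 mm behind the grasp point. The pads swing forward as they close: fully open they stand 13 mm farther back than shut.
Start: joints at [67.494, 4.979, 10.078, 95.1, 0, 90], TCP at [0.211, 0.508, 0.25] pointing down, gripper open.
Joint ranges: [-179.16, 179.16], [-48.56, 103.87], [-65.8, 70.77], [-126.05, 130.52], [-82.76, 87.17], [-180, 180]. Speed limits (degrees/s): [127.2, 127.2, 147.25, 180, 180, 180].

INTERFACE

Orientations are given as [roll, pitch, yaw] about the fixed x, y, z axes, in that order (R = Rz(yaw) Ry(pitch) Rx(roll)).
In Python, from workcell import telemetry, camera, calibration, workorder gives the robot as it stands.
- The arm moves only by the tool play_rows, never from a script. Its argument "increments" is a list of rows, each a list of 3 entries, a list of its own where there are three numbers: the shift along the tool's x, y, z in mm, then the turn, a rotation vector about the tool's x, y, z in degrees, then the closure, from 0 (fully open) to 1 (shut). In form: [[[x, y, z], [ax, ay, az], jaw], ...]. A call has 1 to 20 rows; each row is the pose to reach, as a shift and turn from the pose commanded when the call began, along the tool's axes at that moment; what a row does not reach only later rows make up. A row lasts 1/10 s, in which the tool goes at most 50 mm and 8.59 degrees, less where a joint would pass 70% of its speed; a pose out of reach is approached as far as the arm can. A call with a gripper value outside its range is refused whole. The fingers move at their own pace and stop on an object; "grip_force" is the grip in N (left out, the last holds). Time passes only in rows, so rows that repeat a pose let the fingers close. It gives the time, the measured TCP pose, the force, the opening and the grip force at its end, in the units of the state.
- telemetry.get_obs(): the state, without advancing time (a new reading comes with each control period).
- camera(name): name is "side" or "top"; returns (picture, depth): 400x640x3 uint8, red, green, blue; 400x640 float32, m along the optical axis (not along the pixel's ray), 0 where there is no reading.
- calibration(name): a dict with "vertical_fov" (degrees; the focal length in pixels is half the picture's height over the tangent of half this angle, whatever the lens; pixels are square), "cx", "cy" (the principal point, pixels), "rvec" (rotation vector, rad) and "tvec" (3), from world to camera coordinates, as OpenCV has them. Camera axes: x right, y down, z forward; pixel columns grow to the right and rows downward; lengths in m; the calibration is good to about 2 mm. A picture is of the moment at which its call begins. calibration takes no time and is no camera call.
- workorder.job_done(): hands the job in; it is judged then, once.
The state is a dict: "time": time; "q": joint angles; "qd": joint speeds; "joint_efforts": joint torques, N m; "ee_pos": TCP position; "tcp_rot": TCP orientation; "wrist_force": force on the tool from outside, world axes, zero at the start; "torque": the same for the moment, N m; "opening": finger opening in m; "grasp_force": force on a finger pad.
Only numpy, scipy, OpenCV 4.12 (cv2) and the standard library are available. Lean on these libraries where they do the work, as an engineer would, in place of code of your own. Each camera call takes 0.05 s, during which the arm holds its last target. There are 200 camera calls.

TASK

Take the blue-handled keyed spindle out of its grey stand, put its tip in the hub of the white mixer drive and turn it until its key slips into the keyway. Then push it fully home against the spring inside, so that its collar sits flat on the hub, and finish while still holding it pressed down there, ready for the set screw (let go, the spring lifts it again). Leave the bottles, the cup and the vials standing where they are.

Things in the scene. Friction and masses are not known exactly. Their poses are not given: they have to be found in the camera images.
- spindle: Loose steel spindle, 0.16 kg, upright in the stand. Origin: centre of the tip; z up the axis; x towards the key. Above the tip: shaft 20 mm in diameter from 0 to 40 mm (first 4 mm tapered); brass key 6 mm wide, reaching 15.5 mm from the axis, from 14 to 36 mm; collar 42 mm in diameter from 40 to 48 mm; round blue handle 30 mm in diameter from 48 to 94 mm. Red marks on top show the key's side.
- spindle_collar (a point): Centre of the underside of the spindle's collar, 40 mm above the tip on the axis; axes as the spindle's.
- stand: Fixed grey block 72 x 72 mm on a 92 x 92 mm black foot, top at 55 mm. The spindle hangs by its collar in a 34 mm hole, turned anyhow; its tip is 15 mm above the worktop. Lift it 45 mm to clear the block. Origin: centre of the underside.
- mixer_drive: Fixed white housing 124 (x) x 108 (y) x 40 mm; on top a grooved pulley (80 mm in diameter, top at 61 mm) and a hub (57 mm in diameter, flat face at 80 mm), both locked: they do not turn. Origin: centre of the underside, on the hub's axis; z up; x towards the keyway.
- hub_face (a point): Centre of the hub's mouth, level with its flat top face; x towards the keyway. Bore 22 mm in diameter; one keyway 8.5 mm wide reaching 20 mm from the axis, a red mark on the rim behind it. The key lands on the face when the spindle's tip is 14 mm down, unless it lines up with the keyway (x axes of spindle and hub alike, within about 5 degrees).
- spring_seat (a joint): Spring seat in the bottom of the bore: 0 m when free (its top 30 mm below the hub face), growing as it is pressed down; 0.010 m when the spindle's collar sits on the hub face. It pushes back with 4 N at 0 and 12 N at 0.010 m.
- milk_bottle_a: Bystander, loose: round glass milk sample bottle with a pale screw cap, 74 mm wide, 136 mm high. Origin: centre of the underside.
- milk_bottle_b: Bystander, loose: round glass milk sample bottle with a pale screw cap, 74 mm wide, 136 mm high. Origin: centre of the underside.
- sample_cup: Bystander, loose: lilac tapered cup with a dark rim, 49 mm wide, 64 mm high. Origin: centre of the underside.
- vial_blue: Bystander, loose: small vial with a blue cap, 17 mm wide, 50 mm high. Origin: centre of the underside.
- vial_white: Bystander, loose: small vial with a white cap, 17 mm wide, 52 mm high. Origin: centre of the underside.
There are look-alikes about, which are no part of the job. Leave any orange look-alike of the spindle alone.

How it is judged (in metres and radians):
On the way, in this order (a step that is already met when the one before it is completed fails the run):
1. the spindle is lifted out of the stand (height (world z) of spindle above 0.065 m), for 0.1 s.
2. the spindle's tip stands upright in the hub's bore (horizontal distance between spindle and hub_face below 0.004 m and z of spindle_collar in the frame of hub_face below 0.032 m and angle between spindle's own z axis and vertical below 0.12 rad), for 0.1 s.
At the end, for the whole second after the job is handed in: The fingers hold the spindle (over 2 N between them) pressed down in the hub: collar within 2 mm of the hub face and within 3 mm of its axis, upright within 0.06 rad, key in the keyway (x axes within 0.2 rad), spring seat pressed more than 7.5 mm, spindle pressing on the drive with more than 5 N (horizontal distance between spindle_collar and hub_face below 0.003 m and angle between spindle's own z axis and vertical below 0.06 rad and z of spindle_collar in the frame of hub_face below 0.002 m and angle between the x axis of spindle and the x axis of hub_face, either way round below 0.2 rad and value of joint spring_seat above 0.0075 m and contact force between the fingers and spindle above 2 N and contact force between spindle and mixer_drive above 5 N); the arm keeps its last pose, push and grip.
It fails at once if a bottle, the cup or a vial is pushed more than 30 mm or knocked over (distance of any of milk_bottle_a, milk_bottle_b, sample_cup, vial_blue, vial_white from where it was at the start of the episode above 0.03 m or angle between any of milk_bottle_a, milk_bottle_b, sample_cup, vial_blue, vial_white's own z axis and vertical above 0.5 rad).
It also fails if it takes over 38 s, if anything falls off the work surface, if the arm or the gripper's body presses on something with over 40 N, if the wrist force passes 120 N, or if a joint passes its speed limit or range.

## Working session

There is one attempt and no reset: what is moved stays moved. The work goes in short steps, Python scripts to look and compute and a tool call to move; the robot and the scene stay as the last step left them, time stands still between calls to the robot, and variables do not carry over. Pictures are saved under pics/ and viewed, at most 10 in all, crops included, and the job is handed in when it is done.

Besides the shell and the picture viewer there is one more tool, called after ">>>" as name(argument=value, ...) on one line, values as JSON. play_rows: Moves the arm, as the interface text tells. Its arguments: {"type":"object","properties":{"increments":{"type":"array"},"grip_force":{"type":"number"}},"required":["increments"]}

```bash
mkdir -p pics; cat > h.py <<'E'
import numpy as np,cv2
from workcell import telemetry,camera,calibration,workorder
def cam(n):
    c=calibration(n);f=200/np.tan(np.radians(c['vertical_fov'])/2)
    R=cv2.Rodrigues(np.array(c['rvec'],float))[0];t=np.array(c['tvec'],float)
    return f,c,R,t
def onplane(n,u,v,z):
    f,c,R,t=cam(n);d=R.T@np.array([(u-c['cx'])/f,(v-c['cy'])/f,1]);o=-R.T@t
    return o+d*(z-o[2])/d[2]
def shot(n,name):
    p,d=camera(n);cv2.imwrite('pics/%s.png'%name,p[:,:,::-1]);np.savez('pics/%s.npz'%name,p=p,d=d);return p,d
E
python3 - <<'E'
from h import *
for n in('top','side'):
    shot(n,n+'0');f,c,R,t=cam(n);print(n,f,c,-R.T@t)
print(telemetry.get_obs())
E
```

```text
top 430.2428961297438 {'vertical_fov': 49.8630698194247, 'cx': 318.05960902567585, 'cy': 207.6062286507328, 'rvec': array([ 2.09380618, -2.15414818,  0.18515836]), 'tvec': array([-0.05900439,  0.61460857,  0.88873219])} [ 0.44342747 -0.0799938   0.98389186]
side 475.4409743004148 {'vertical_fov': 45.62929076384182, 'cx': 323.7988041792122, 'cy': 196.69586519594583, 'rvec': array([ 0.02375792, -2.65414618,  1.63015363]), 'tvec': array([0.59763407, 0.11131872, 0.83319181])} [0.57162651 0.70857961 0.48469062]
{'time': 0.1, 'q': array([ 6.74940613e+01,  5.00699062e+00,  1.00382022e+01,  9.50980773e+01,
       -1.48256010e-03,  9.00002708e+01]), 'qd': array([-0.03113758, -0.04367318,  0.09231442, -0.06887699, -0.09434398,
       -0.00560656]), 'joint_efforts': array([ 3.39805192e-04, -5.21558511e+01,  4.65655875e+01,  1.60470855e-02,
        8.79518240e-06,  5.09815294e-06]), 'ee_pos': array([0.2104666 , 0.50794443, 0.24965604]), 'tcp_rot': array([-1.79933134e+02,  1.48287510e-03,  1.57493792e+02]), 'wrist_force': array([-0.64214678,  0.28843149, -0.21973295]), 'torque': array([-0.01878389, -0.06497122, -0.07226666]), 'grasp_force': 0.0, 'opening': 0.08555925989501949}
```

View pics/top0.png

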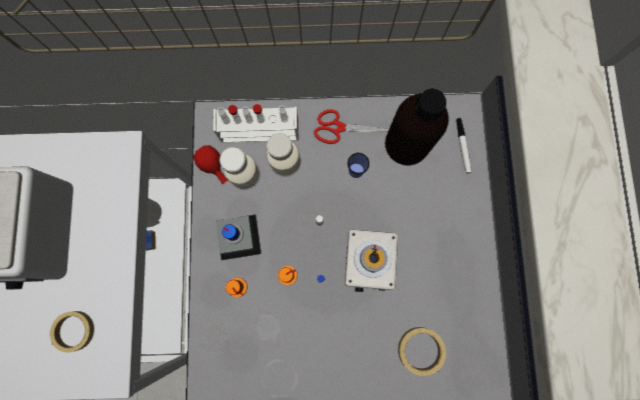

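View pics/side0.png

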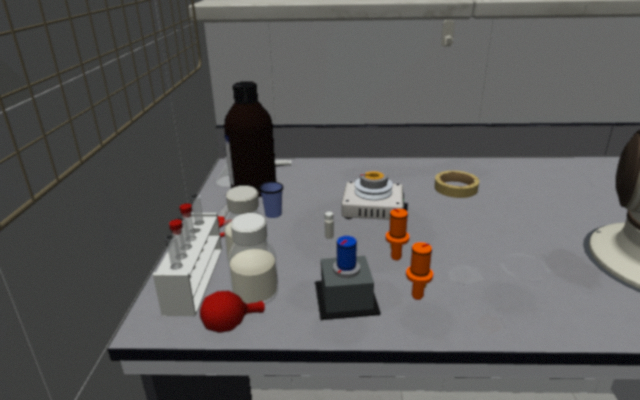

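The top view shows the spindle (blue handle) at about (231,233) in the stand, the hub at (373,258) with a red mark near (376,246). The bottles are at (236,165) and (282,152), the cup at (358,165), and the vials at (320,219) and (321,279). Orange look-alikes stand at (236,288) and (288,275).

```bash
python3 - <<'E'
from h import *
t=np.load('pics/top0.npz');s=np.load('pics/side0.npz')
a=t['p'][205:265,205:265];b=t['p'][228:288,343:403];c=s['p'][230:290,315:375];d=s['p'][165:225,340:400]
r=lambda x:cv2.resize(x,(300,300),interpolation=cv2.INTER_CUBIC)
cv2.imwrite('pics/c0.png',np.vstack([np.hstack([r(a),r(b)]),np.hstack([r(c),r(d)])])[:,:,::-1])
for n,q in(('top',t),('side',s)):
    p=q['p'];h=cv2.cvtColor(p,cv2.COLOR_RGB2HSV).astype(int)
    H,S,V=h[...,0],h[...,1],h[...,2]
    for nm,m in(('blue',(H>105)&(H<130)&(S>180)&(V>60)),('red',((H<6)|(H>174))&(S>120)&(V>60)),('orange',(H>=6)&(H<25)&(S>180))):
        k,l,st,ce=cv2.connectedComponentsWithStats(m.astype('uint8'))
        for i in range(1,k):
            if st[i,4]>2:
                x,y=ce[i];print(n,nm,st[i],ce[i].round(1),'depth',q['d'][l==i].mean().round(3),onplane(n,x,y,.109 if nm!='orange' else .08).round(4))
E
```

```text
top blue [222 225  15  14 129] [229.8 231.7] depth 0.875 [0.558  0.1056 0.109 ]
top blue [319 276   5   5  19] [320.6 278.3] depth 0.921 [ 0.4587 -0.0778  0.109 ]
top red [228 105   9   9  63] [232.3 108.9] depth 0.903 [0.825  0.1026 0.109 ]
top red [253 104   8   9  61] [256.7 108.2] depth 0.905 [0.825  0.0498 0.109 ]
top red [314 109  32  35 453] [329.8 126.5] depth 1.02 [ 0.7784 -0.1067  0.109 ]
top red [193 146  35  38 635] [208.9 161.3] depth 0.973 [0.709  0.1513 0.109 ]
top red [374 245   2   3   6] [374.5 246. ] depth 0.903 [ 0.5203 -0.1891  0.109 ]
top red [233 288   4   5   5] [234.4 290. ] depth 0.874 [0.4403 0.0953 0.109 ]
top orange [407 104   3   2   3] [408.  104.3] depth 0.84 [ 0.8362 -0.2834  0.08  ]
top orange [398 107   5   8  10] [399.8 110.3] depth 0.856 [ 0.8227 -0.2643  0.08  ]
top orange [406 108   2   2   3] [406.3 108.7] depth 0.837 [ 0.8261 -0.279   0.08  ]
top orange [404 113   2   2   3] [404.7 113.3] depth 0.839 [ 0.8152 -0.2746  0.08  ]
top orange [444 115   3   4   5] [444.8 116.4] depth 0.834 [ 0.8052 -0.3628  0.08  ]
top orange [411 116   6   6   9] [
[... 9795 characters left out ...]
  -0.1873  0.08  ]
side orange [262 175   3   4   5] [262.8 176.6] depth 1.054 [ 0.7276 -0.1817  0.08  ]
side orange [255 177   3   4   6] [256.3 178.5] depth 1.047 [ 0.7396 -0.1724  0.08  ]
side orange [259 176   2   3   3] [259.3 177. ] depth 1.051 [ 0.7345 -0.1797  0.08  ]
side orange [238 179   3   2   3] [239.  179.7] depth 1.052 [ 0.7743 -0.1669  0.08  ]
side orange [244 178   3   4   5] [245.  179.4] depth 1.047 [ 0.7622 -0.1681  0.08  ]
side orange [256 182   4   2   5] [257.2 182.6] depth 1.053 [ 0.7348 -0.1526  0.08  ]
side orange [386 209  23  51 729] [397.3 231.5] depth 0.811 [0.4752 0.0368 0.08  ]
side orange [406 243  27  56 935] [419.6 268.2] depth 0.712 [0.4544 0.139  0.08  ]
```

View pics/c0.png

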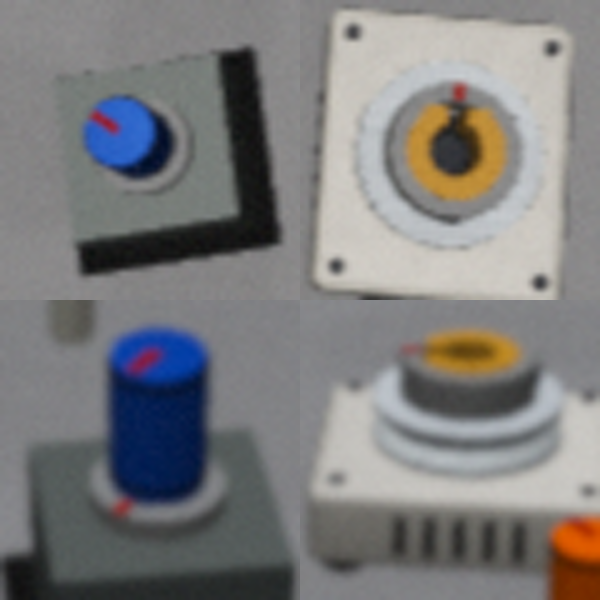

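The crops show the handle top at (228.6,230.8) in the top view, with the red mark towards the upper left. The hub bore is at (374,257.8) and its red mark at (374.5,246). The side view has the collar mark at (339,271).

```bash
cat >> h.py <<'E'
def hsv(p):
    h=cv2.cvtColor(p,cv2.COLOR_RGB2HSV).astype(int);return h[...,0],h[...,1],h[...,2]
def ang(a):return np.degrees(np.arctan2(a[1],a[0]))
def ell(m,minA=20):
    c,_=cv2.findContours(m.astype('uint8'),0,1);c=max(c,key=cv2.contourArea);return cv2.fitEllipse(cv2.convexHull(c)) 
def sub(q,r):
    x,y,w,h=r;m=np.zeros(q.shape[:2],bool);m[y:y+h,x:x+w]=1;return m
E
python3 - <<'E'
from h import *
t=np.load('pics/top0.npz');s=np.load('pics/side0.npz')
def w(n,u,v,z):return onplane(n,u,v,z)[:2]
# handle top
for n,q,r,zz in(('top',t,(215,218,35,35),.109),('side',s,(330,232,32,20),.109)):
    H,S,V=hsv(q['p']);M=sub(q['p'],r)
    red=((H<8)|(H>165))&(S>90)&M;bl=(H>105)&(H<125)&(S>150)&M
    print(n,'V hist',np.percentile(V[bl],[10,30,50,70,90]))
    top=(bl&(V>(150 if n=='top' else 130)))|red
    e=ell(top);print(' ell',e,w(n,*e[0],zz))
    ys,xs=np.nonzero(red);wt=S[ys,xs]
    a=w(n,np.average(xs,weights=wt),np.average(ys,weights=wt),zz);print(' red',len(xs),a,ang(a-w(n,*e[0],zz)))
    g=(H>=6)&(H<28)&(S>120)&(V>80)&sub(q['p'],(358,240,34,38) if n=='top' else (355,160,40,28))
    e=ell(g);c=w(n,*e[0],.08);print(' gold',e,c)
    r2=((H<8)|(H>165))&(S>80)&sub(q['p'],(365,240,20,9) if n=='top' else (352,168,14,14))
    ys,xs=np.nonzero(r2)
    if len(xs): a=w(n,xs.mean(),ys.mean(),.08);print(' hubred',len(xs),xs.mean(),ys.mean(),a,np.linalg.norm(a-c),ang(a-c))
c=w('side',339.3,271.3,.063);print('collar mark',c)
H,S,V=hsv(t['p']);o=t['d']
# housing edges
m=(S<40)&(V>140)&sub(t['p'],(335,220,75,75));c,_=cv2.findContours(m.astype('uint8'),0,1);c=max(c,key=cv2.contourArea);rc=cv2.minAreaRect(c);print(rc)
bp=[w('top',*x,.04) for x in cv2.boxPoints(rc)];print(np.array(bp),np.mean(bp,0),ang(bp[1]-bp[0]),ang(bp[2]-bp[1]))
# bystanders
for nm,u,v,z in(('bottleA',233,160,.136),('bottleB',280,147,.136),('cup',358,160,.064),('vw',320,219,.052),('vb',320.6,278,.05)):print(nm,w('top',u,v,z))
E
```

```text
top V hist [ 48. 159. 191. 198. 202.]
 ell ((228.47874450683594, 231.0034637451172), (12.700377464294434, 13.480291366577148), 53.19346237182617) [0.55950486 0.10832022]
 red 6 [0.564434   0.11527514] 54.6737856128227
 gold ((373.8403015136719, 257.67486572265625), (19.03165626525879, 19.167282104492188), 153.92234802246094) [ 0.49850312 -0.19006885]
 hubred 6 374.5 246.0 [ 0.5228297  -0.19269034] 0.024467414455250098 -6.1506041364893855
side V hist [ 66.  79. 129. 160. 165.]
 ell ((346.2972717285156, 240.50527954101562), (9.513898849487305, 17.985563278198242), 91.40819549560547) [0.56006126 0.11073313]
 red 2 [0.56423149 0.11351319] 33.68920862182528
 gold ((373.65350341796875, 175.11859130859375), (8.224203109741211, 18.3498592376709), 91.56634521484375) [ 0.49901199 -0.18780005]
collar mark [0.57042316 0.12385742]
((371.7274169921875, 258.7251281738281), (50.32393264770508, 57.50627136230469), 2.726310968399048)
[[ 0.44139331 -0.13019601]
 [ 0.56594919 -0.14108812]
 [ 0.55745165 -0.25156892]
 [ 0.43334296 -0.23811207]] [ 0.49953428 -0.19024128] -4.997663310172908 -94.39819742018085
bottleA [0.70212244 0.09466161]
bottleB [ 0.72695867 -0.00196431]
cup [ 0.71569468 -0.1679098 ]
vw [ 0.5877849  -0.07997498]
vb [ 0.46024294 -0.07762692]
```

```bash
cat >> h.py <<'E'
from scipy.spatial.transform import Rotation as Ro
def inc(xyz,yaw):
    o=telemetry.get_obs();R=Ro.from_euler('xyz',o['tcp_rot'],degrees=True);T=Ro.from_euler('xyz',[180,0,yaw],degrees=True)
    print('inc',(R.inv().apply(np.array(xyz)-o['ee_pos'])*1000).round(2),(R.inv()*T).as_rotvec(degrees=True).round(2))
E
python3 -c "
from h import *
inc([.5598,.1092,.2],157.5)
inc([.5598,.1092,.09],157.5)"
```

```text
inc [-475.36 -234.6    49.94] [-0.07  0.   -0.01]
inc [-475.36 -234.47  159.94] [-0.07  0.   -0.01]
```

>>> play_rows(increments=[[[-40,-20,5],[0,0,0],0],[[-80,-40,9],[0,0,0],0],[[-120,-60,13],[0,0,0],0],[[-160,-80,17],[0,0,0],0],[[-200,-99,21],[0,0,0],0],[[-240,-119,25],[0,0,0],0],[[-280,-138,29],[0,0,0],0],[[-320,-158,33],[0,0,0],0],[[-360,-178,37],[0,0,0],0],[[-400,-198,41],[0,0,0],0],[[-440,-217,46],[0,0,0],0],[[-475.4,-234.6,50],[0,0,0],0],[[-475.4,-234.6,50],[0,0,0],0],[[-475.4,-234.6,50],[0,0,0],0],[[-475.4,-234.6,50],[0,0,0],0]])

```text
time: 1.6
ee_pos: [0.5595, 0.1099, 0.2002]
tcp_rot: [-180.0, -0.0, 157.5]
wrist_force: [-0.1, 0.8, 0.3]
opening: 0.0857
grasp_force: 0.0
```

```bash
python3 - <<'E'
from h import *
p,d=shot('side','s1');p2,_=shot('top','t1')
cv2.imwrite('pics/c1.png',np.hstack([cv2.resize(p[140:300,270:430],(400,400)),cv2.resize(p2[150:310,150:310],(400,400))])[:,:,::-1])
inc([.5598,.1092,.09],157.5)
E
```

```text
inc [ -0.79  -0.89 110.57] [0.01 0.01 0.07]
```

View pics/c1.png

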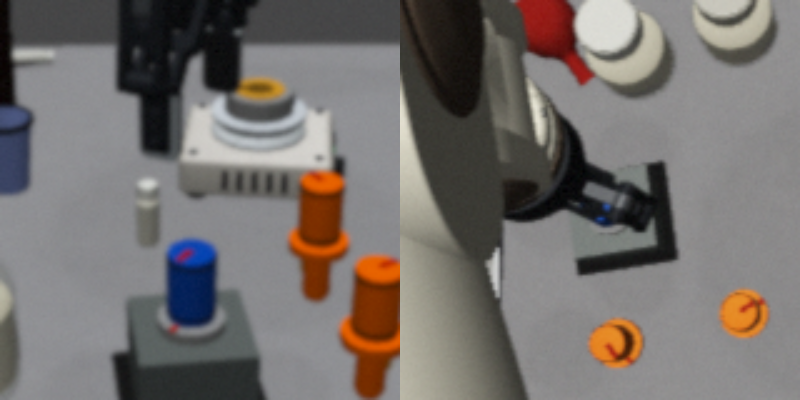

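The gripper straddles the handle in the side view, with the stand clear below. I'll descend and grip.

>>> play_rows(increments=[[[-0.5,-0.5,35],[0,0,0],0],[[-0.8,-0.9,70],[0,0,0],0],[[-0.8,-0.9,100],[0,0,0],0],[[-0.8,-0.9,110],[0,0,0],0],[[-0.8,-0.9,110],[0,0,0],0],[[-0.8,-0.9,110],[0,0,0],0.5],[[-0.8,-0.9,110],[0,0,0],0.9],[[-0.8,-0.9,110],[0,0,0],1],[[-0.8,-0.9,110],[0,0,0],1],[[-0.8,-0.9,110],[0,0,0],1],[[-0.8,-0.9,110],[0,0,0],1],[[-0.8,-0.9,110],[0,0,0],1]], grip_force=60)

```text
time: 2.9
ee_pos: [0.5608, 0.1084, 0.0914]
tcp_rot: [179.9, 0.1, 157.5]
wrist_force: [-0.4, 1.0, 6.3]
opening: 0.0285
grasp_force: 58.8
```

>>> play_rows(increments=[[[0,0,-20],[0,0,0],1],[[0,0,-40],[0,0,0],1],[[0,0,-60],[0,0,0],1],[[0,0,-75],[0,0,0],1],[[0,0,-80],[0,0,0],1],[[0,0,-80],[0,0,0],1],[[0,0,-80],[0,0,0],1]])

```text
time: 3.6
ee_pos: [0.56, 0.1082, 0.1693]
tcp_rot: [-180.0, -0.1, 157.5]
wrist_force: [0.1, -0.0, -2.2]
opening: 0.0284
grasp_force: 59.3
```

```bash
python3 - <<'E'
from h import *
p,d=shot('side','s2');p2,_=shot('top','t2')
cv2.imwrite('pics/c2.png',np.hstack([cv2.resize(p[130:290,270:430],(400,400),interpolation=2),cv2.resize(p2[150:310,150:310],(400,400),interpolation=2)])[:,:,::-1])
print(telemetry.get_obs()['ee_pos'])
inc([.4988,-.189,.18],98)
E
```

```text
[0.55991642 0.1081761  0.16910469]
inc [ -57.28 -297.95  -10.69] [-9.000e-02 -5.000e-02  5.949e+01]
```

View pics/c2.png

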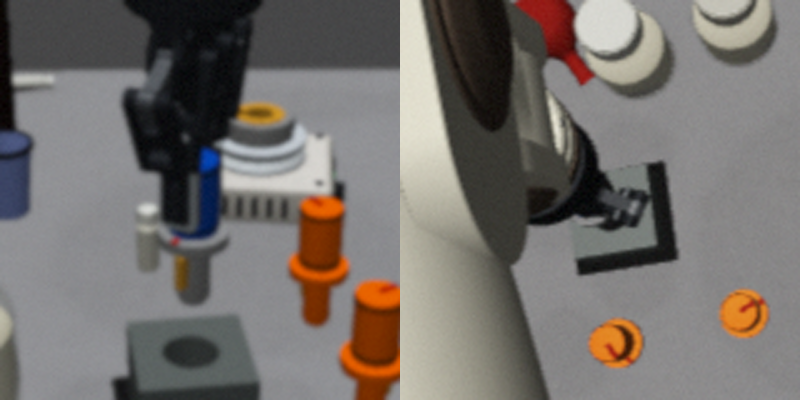

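Lifted cleanly, with the brass key visible at about (180,270) in the crop. Next I carry it to above the hub while turning.

>>> play_rows(increments=[[[-6,-33,-11],[0,0,6.5],1],[[-12,-66,-11],[0,0,13],1],[[-19,-99,-11],[0,0,20],1],[[-25,-132,-11],[0,0,26.5],1],[[-32,-165,-11],[0,0,33],1],[[-38,-198,-11],[0,0,40],1],[[-45,-231,-11],[0,0,46.5],1],[[-51,-264,-11],[0,0,53],1],[[-57.3,-298,-11],[0,0,59.5],1],[[-57.3,-298,-11],[0,0,59.5],1],[[-57.3,-298,-11],[0,0,59.5],1],[[-57.3,-298,-11],[0,0,59.5],1]])

```text
time: 4.9
ee_pos: [0.4992, -0.1883, 0.1809]
tcp_rot: [-180.0, -0.0, 98.1]
wrist_force: [-1.1, -0.2, -2.1]
opening: 0.0283
grasp_force: 59.6
```

```bash
python3 - <<'E'
from h import *
p,d=shot('side','s3');p2,_=shot('top','t3')
cv2.imwrite('pics/c3.png',np.hstack([cv2.resize(p[120:200,330:410],(400,400),interpolation=2),cv2.resize(p2[210:290,330:410],(400,400),interpolation=2)])[:,:,::-1])
o=telemetry.get_obs();print(o['ee_pos'],o['tcp_rot'])
f,c,R,t=cam('side');
for X in ([.4988,-.189,.08],[.4988,-.189,.105],[.4988,-.189,.145]):
    q=R@X+t;print(q[:2]/q[2]*f+[c['cx'],c['cy']])
E
```

```text
[ 0.49937776 -0.1880421   0.1811222 ] [-1.79989801e+02 -1.55682974e-02  9.81048373e+01]
[373.71785901 174.87886357]
[374.11841655 163.69052026]
[374.7790964  145.23645997]
```

View pics/c3.png

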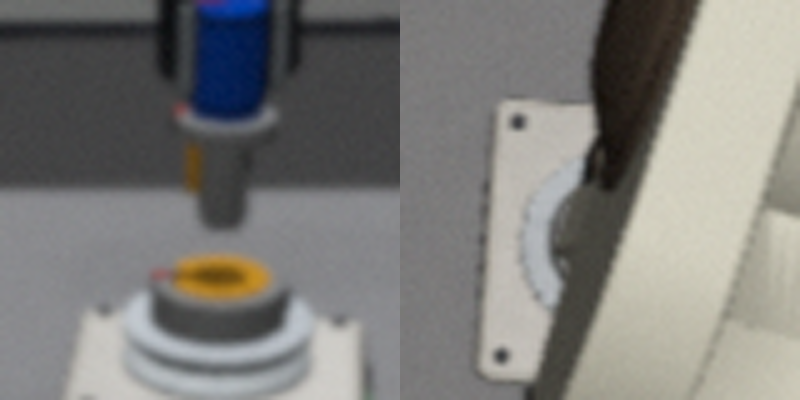

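The side view shows the shaft above the bore, with shaft centre at about crop x=222 and bore at 218. The key points left, as the keyway does. The top view is hidden by the arm, so I'll quantify from the side view and its depth.

```bash
cat >> h.py <<'E'
def meas(name,z_tip):
    q=np.load('pics/%s.npz'%name);p=q['p'];d=q['d'];H,S,V=hsv(p);f,c,R,t=cam('side')
    def P(u,v,dd):return R.T@(np.array([(u-c['cx'])/f*dd,(v-c['cy'])/f*dd,dd])-t)
    g=(H>=6)&(H<28)&(S>120)&(V>80)&sub(p,(355,168,40,22))
    e=ell(g);print('gold',np.round(e[0],2),onplane('side',*e[0],.08))
    ys,xs=np.nonzero(g);print('gold depth pts mean',np.mean([P(x,y,d[y,x]) for x,y in zip(xs,ys)],0).round(4),'z std',np.std([P(x,y,d[y,x])[2] for x,y in zip(xs,ys)]).round(4))
    return P,p,d,H,S,V
E
python3 - <<'E'
from h import *
P,p,d,H,S,V=meas('s3',.1047)
print('V rows');print(V[150:168:2,362:386]);print('d',d[150:168:3,366:382].round(3))
for y in(154,158,161):
    print(y,[np.round(P(x,y,d[y,x]),4) for x in (372,374,376)])
r=((H<8)|(H>165))&(S>70)
ys,xs=np.nonzero(r&sub(p,(362,138,12,9)));print('red',xs,ys,onplane('side',xs.mean(),ys.mean(),.1527))
ys,xs=np.nonzero(r&sub(p,(358,171,11,8)));print('hub red',xs,ys,onplane('side',xs.mean(),ys.mean(),.08))
E
```

```text
gold [373.65 175.1 ] [ 0.49902239 -0.18787305  0.08      ]
gold depth pts mean [ 0.4994 -0.1826  0.0823] z std 0.0364
V rows
[[ 68  67  68  68  74  89  96  89  75  67  65  66  68  65  65  62  54  52
   57  66  66  66  67  67]
 [ 66  68  68  68  75  88  96  88  76  67  66  67  68  65  61  60  53  49
   55  65  65  70  70  67]
 [ 68  69  67  68  76  87  95  86  74  66  66  67  66  65  62  56  58  57
   62  70  70  69  70  68]
 [ 75  75  78  75  79  91  91  85  71  66  66  64  63  63  61  56  61  64
   73  73  74  75  72  76]
 [120 121 118 115 111 107 105  89  70  64  66  68  64  63  59  59  64  92
  106 117 120 121 119 121]
 [138 139 136 138 137 135 127 102  74  65  65  62  66  63  58  59  71  99
  126 136 140 139 139 139]
 [141 142 141 142 140 140 133 110  83  68  63  61  65  62  59  60  76 107
  127 137 142 141 143 140]
 [142 142 139 139 138 140 136 126 100  80  71  66  68  64  64  75  99 120
  135 141 141 143 144 141]
 [139 138 140 138 138 137 139 135 129 121 115 113 114 112 113 118 127 137
  137 137 139 137 137 136]]
d [[1.268 0.955 0.951 0.953 0.948 0.944 0.95  0.944 0.945 0.944 0
[... 364 characters left out ...]
66 0.96  0.957 0.957 0.957 0.956 0.956 0.956 0.955
  0.961 1.244 1.244 1.246]
 [1.231 1.228 1.227 1.234 1.229 0.962 0.96  0.957 0.96  0.959 0.96  1.229
  1.224 1.232 1.228 1.226]]
154 [array([ 0.5046, -0.1783,  0.1305]), array([ 0.5007, -0.1774,  0.1308]), array([ 0.4965, -0.1796,  0.1299])]
158 [array([ 0.5043, -0.1787,  0.1217]), array([ 0.5005, -0.1757,  0.123 ]), array([ 0.4963, -0.178 ,  0.122 ])]
161 [array([ 0.5042, -0.1765,  0.1161]), array([ 0.5003, -0.176 ,  0.1163]), array([ 0.4962, -0.1768,  0.116 ])]
red [365 366 365] [141 141 142] [ 0.51776052 -0.19079331  0.1527    ]
hub red [] [] [nan nan nan]<stdin>:8: RuntimeWarning: Mean of empty slice.
  ret = ret.dtype.type(ret / rcount)
```

>>> play_rows(increments=[[[-0.9,-0.4,8],[0,0,0],1],[[-0.9,-0.4,16],[0,0,0],1],[[-0.9,-0.4,22],[0,0,0],1],[[-0.9,-0.4,26],[0,0,0],1],[[-0.9,-0.4,29],[0,0,0],1],[[-0.9,-0.4,31],[0,0,0],1],[[-0.9,-0.4,31],[0,0,0],1],[[-0.9,-0.4,31],[0,0,0],1]])

```text
time: 5.8
ee_pos: [0.499, -0.19, 0.1505]
tcp_rot: [180.0, 0.0, 98.0]
wrist_force: [-0.3, -0.7, -1.3]
opening: 0.0287
grasp_force: 59.6
```

>>> play_rows(increments=[[[0,0,2],[0,0,0],1],[[0,0,4],[0,0,0],1],[[0,0,6],[0,0,0],1],[[0,0,6],[0,0,0],1],[[0,0,6],[0,0,0],1]])

```text
time: 6.3
ee_pos: [0.4989, -0.1899, 0.1442]
tcp_rot: [-180.0, -0.0, 98.0]
wrist_force: [-0.0, 0.7, -2.3]
opening: 0.0284
grasp_force: 59.6
```

>>> play_rows(increments=[[[0,0,1],[0,0,0],1],[[0,0,2],[0,0,0],1],[[0,0,3],[0,0,0],1],[[0,0,4],[0,0,0],1],[[0,0,4],[0,0,0],1],[[0,0,4],[0,0,0],1]])

```text
time: 6.9
ee_pos: [0.4989, -0.1899, 0.1403]
tcp_rot: [-180.0, -0.0, 98.0]
wrist_force: [-0.7, 0.6, -2.1]
opening: 0.0288
grasp_force: 59.6
```

>>> play_rows(increments=[[[0,0,1],[0,0,0],1],[[0,0,2],[0,0,0],1],[[0,0,3],[0,0,0],1],[[0,0,4],[0,0,0],1],[[0,0,4],[0,0,0],1]])

```text
time: 7.4
ee_pos: [0.4988, -0.1899, 0.1361]
tcp_rot: [-180.0, -0.0, 98.0]
wrist_force: [0.2, -0.5, -1.7]
opening: 0.0288
grasp_force: 59.6
```

The key has slipped into the keyway without contact force. I continue down to the spring with a firmer grip.

>>> play_rows(increments=[[[0,0,3],[0,0,0],1],[[0,0,6],[0,0,0],1],[[0,0,9],[0,0,0],1],[[0,0,12],[0,0,0],1],[[0,0,14],[0,0,0],1],[[0,0,14],[0,0,0],1],[[0,0,14],[0,0,0],1]], grip_force=110)

```text
time: 8.1
ee_pos: [0.4989, -0.19, 0.1227]
tcp_rot: [180.0, 0.0, 98.0]
wrist_force: [-1.9, 0.6, 5.3]
opening: 0.028
grasp_force: 108.3
```

>>> play_rows(increments=[[[0,0,2],[0,0,0],1],[[0,0,4],[0,0,0],1],[[0,0,5],[0,0,0],1],[[0,0,6],[0,0,0],1],[[0,0,6.5],[0,0,0],1],[[0,0,6.5],[0,0,0],1],[[0,0,6.5],[0,0,0],1]])

```text
time: 8.8
ee_pos: [0.4989, -0.19, 0.1168]
tcp_rot: [180.0, 0.0, 98.0]
wrist_force: [-4.2, 0.8, 9.1]
opening: 0.0277
grasp_force: 108.7
```

>>> play_rows(increments=[[[0,0,0.6],[0,0,0],1],[[0,0,1.2],[0,0,0],1],[[0,0,1.8],[0,0,0],1],[[0,0,1.8],[0,0,0],1],[[0,0,1.8],[0,0,0],1]])

```text
time: 9.3
ee_pos: [0.499, -0.19, 0.1166]
tcp_rot: [179.9, 0.1, 98.0]
wrist_force: [-8.4, 2.3, 21.1]
opening: 0.0281
grasp_force: 110.1
```

```bash
python3 - <<'E'
from h import *
p,d=shot('side','s5')
cv2.imwrite('pics/c5.png',cv2.resize(p[120:210,325:415],(540,540),interpolation=2)[:,:,::-1])
o=telemetry.get_obs();print(o['ee_pos'],o['tcp_rot'],o['wrist_force'],o['torque'])
E
```

```text
[ 0.4989887  -0.19000102  0.11653139] [1.79899966e+02 6.61667426e-02 9.79911731e+01] [-8.34670251  3.06549548 21.47783381] [5.44754217e-01 2.05893692e+00 6.05914405e-04]
```

View pics/c5.png

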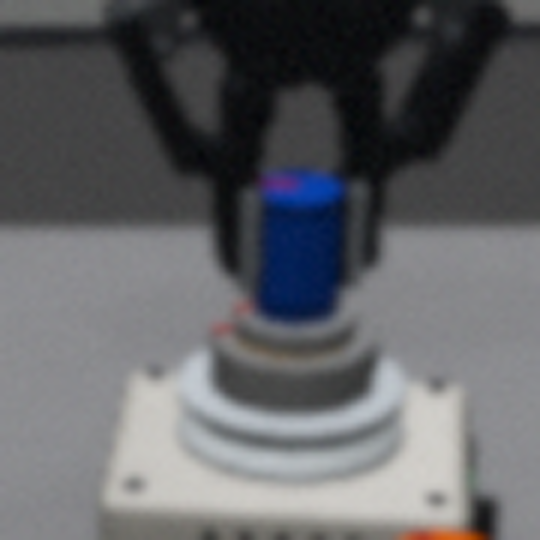

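The collar sits flat on the hub at about (300,335) with the red marks aligned. The force rose from 9 to 21 N with almost no travel, so it is on the hard stop.

```bash
python3 -c "
from workcell import workorder
print(workorder.job_done())"
```

```text
the job is handed in; nothing more can be done
None
```

I handed the job in at about 9.4 s with the spindle keyed into the hub, its collar on the hub face, and the arm still pressing it down with about 21 N under a 110 N grip; the judge returned no verdict.

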